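# Put the drill case on charge

## Task

Put the drill case on charge without lifting it: slide it, still standing, up to the front edge of the charging dock, then push its top so that it tips over that edge onto its back, and push it along the dock until it is fully home against the yellow stop, square and between the dock's sides. Then turn the charger's dial to the orange mark, the third click clockwise from off. Let go of everything at the end and leave the wrenches, the tile, the clamp, the glue bottle and the blue organiser where they are.

Things in the scene. Friction and masses are not known exactly. Their poses are not given: they have to be found in the camera images.
- case: Black drill case standing on its foot: 100 mm thick (x), 150 wide (y), 190 tall (z), 0.56-0.95 kg. Origin: centre of the foot; +x points out of its plain back, to the dock; ribbed grey front on -x. Too thick to grasp. Slides if pushed below 50 mm height, tips if pushed near the top; about 31 degrees over the dock's edge it falls by itself, its foot then sticking out about 12 mm before that edge.
- case_mid (a point): Centre of the case, 95 mm up its z axis from the foot.
- case_top (a point): Centre of the case's top end (190 mm up its z axis from the foot).
- dock: Fixed grey charging dock: plate 12 mm high, 200 wide (y), yellow line at its front edge, yellow stop wall 45 mm high at the far end, open sides. Origin: middle of the front edge, on the counter; +x runs inward; the stop's face is at x = 218 mm. The case starts 30-75 mm in front of the edge. Home, the lying case has its foot face at x = 28 mm and its centre at x = 123, 62 mm above the counter.
- charger: Fixed grey charger box 120 x 120 x 50 mm high, dial in the middle of its top. Origin: centre of its underside. Five marks round the dial, small white dots but the fourth a large orange one. Their headings in the charger's frame, anticlockwise from +x seen from above: off 0.90 rad, 0.45, 0.00, -0.45 (orange), -0.90.
- dial (a joint): Angle of the dial, rad, growing clockwise seen from above: 0 is off, a click every 0.45 rad (0.45, 0.90, 1.35, 1.80), stops at -0.1 and 1.9. The dial is sprung into each click position (about 0.1 N m to leave one); it starts between off and the first click, nearly always in one of the two. The orange mark is at 1.35.
- dial_grip (a point): Point on the dial's axis at the middle height of its black grip bar, 73 mm above the counter. The bar is 60 mm long along this point's x, 16 mm wide along its y, and stands from 57 to 83 mm above the counter; the white pointer line on top is at the +x end, so +x points at the selected mark.
- organiser: Bystander: closed blue plastic screw organiser, 110 x 130 mm, 40 mm high. Origin at the centre of its underside.
- wrench_a: Bystander: steel open-end wrench lying flat, 190 mm long along its x.
- wrench_b: Bystander: steel open-end wrench lying flat, 160 mm long along its x.
- tile: Bystander: white ceramic tile offcut, 110 x 150 x 9 mm, lying flat.
- clamp: Bystander: orange plastic spring clamp lying flat, about 140 mm long, 26 mm high.
- glue: Bystander: white glue bottle, 56 mm across, 120 mm tall, standing.
There are look-alikes about, which are no part of the job. Leave any turquoise look-alike of the charger alone.

How it is judged:
By the outcome, as a careful person would: the job done as asked, in the order asked, and still so for the second after the job is handed in, with the robot touching nothing.
It also fails if it takes over 58 s, if anything falls off the work surface, if the arm or the gripper's body presses on something with over 40 N, if the wrist force passes 120 N, or if a joint passes its speed limit or range.

## Robot

A 6-joint arm with a two-finger parallel gripper is mounted at the origin on the work surface. World frame = base frame: x ahead of the robot, y to its left, z up, the work surface at z = 0. Lengths are in m, angles in rad, forces in N, time in s.
With the tool pointing down it reaches from about 0.35 to 0.95 m from the base axis. Payload 17.4 kg.
Tool frame: the origin (TCP) lies between the finger pads; the fingertips stand 17 mm ahead of it and the grasp point (between the pads) lies 2 mm behind it; z points along the fingers, y is the line along which they close (so a half turn about z gives the same grasp; the last joint's range is limited). The gripper opens to 93 mm and grips with 3 to 60 N. Pads are 15 mm wide; open, the fingers measure 128 mm over their backs; the gripper's body (75 mm by 188 mm) begins 65 mm behind the grasp point.
Start: joints at [-1.34, 0.116, 1.442, -0, 1.584, -0.038], TCP at [0.179, -0.651, 0.236] pointing down, gripper open.
Joint ranges: [-2.83, 2.83], [-0.83, 2.19], [0.07, 2.5], [-1.14, 4.28], [0.01, 3], [-2.97, 2.97]. Speed limits (rad/s): [1.89, 1.89, 2.22, 3.14, 3.14, 3.14].

## Interface

Orientations are given as a unit quaternion [x, y, z, w].
In Python, from station import robot, viewer gives the robot as it stands.
- The arm moves only by the tool send_rows, never from a script. Its argument "plan" is a list of rows, each a list of 7 numbers: the shift along the tool's x, y, z in units of 300 mm (1.0 is 300 mm), then the turn, a rotation vector about the tool's x, y, z in units of 2 rad (1.0 is 2 rad), then the opening, from -1 (shut) to 1 (fully open). In form: [[dx, dy, dz, ax, ay, az, grip], ...]. A call has exactly 5 rows; each row is the pose to reach, as a shift and turn from the pose commanded when the call began, along the tool's axes at that moment; what a row does not reach only later rows make up. A row lasts 1/12 s, in which the tool goes at most 41.7 mm and 7.16 degrees, less where a joint would pass 70% of its speed; a pose out of reach is approached as far as the arm can. A call with a number of a shift or a turn outside -1 to 1 is refused whole. A call with a gripper value outside its range is refused whole. The fingers move at their own pace and stop on an object; "newtons" is the grip in N (left out, the last holds). Time passes only in rows, so rows that repeat a pose let the fingers close, or fill a call up. It gives the time, the measured TCP pose, the force, the opening and the grip force at its end, in the units of the state.
- robot.read_state(): the state, without advancing time (a new reading comes with each control period).
- viewer.grab_frame(name): name is "scene" or "side" or "wrist"; returns (picture, depth): 384x512x3 uint8, red, green, blue; 384x512 float32, m along the optical axis (not along the pixel's ray), 0 where there is no reading.
- viewer.camera_model(name): a dict with "vertical_fov" (degrees; the focal length in pixels is half the picture's height over the tangent of half this angle, whatever the lens; pixels are square), "cx", "cy" (the principal point, pixels), "R" (3x3) and "t" (3): a world point X has camera coordinates R X + t. Camera axes: x right, y down, z forward; pixel columns grow to the right and rows downward; lengths in m; the calibration is good to about 2 mm. A picture is of the moment at which its call begins: read the wrist's pose just before it. camera_model takes no time and is no camera call; for the wrist camera it gives the pose at the moment of the call.
- robot.sign_off(): hands the job in; it is judged then, once.
The state is a dict: "clock": time; "joint_positions": joint angles; "qvel": joint speeds; "joint_torque": joint torques, N m; "position": TCP position; "orientation": TCP orientation; "contact_force": force on the tool from outside, world axes, zero at the start; "ft_torque": the same for the moment, N m; "finger_gap": finger opening in m; "grip_force": force on a finger pad.
Only numpy, scipy, OpenCV 4.12 (cv2) and the standard library are available. Lean on these libraries where they do the work, as an engineer would, in place of code of your own. Each camera call takes 0.05 s, during which the arm holds its last target. There are 200 camera calls.

## Working session

There is one attempt and no reset: what is moved stays moved. The work goes in short steps, Python scripts to look and compute and a tool call to move; the robot and the scene stay as the last step left them, time stands still between calls to the robot, and variables do not carry over. Pictures are saved under pics/ and viewed, at most 10 in all, crops included, and the job is handed in when it is done.

Besides the shell and the picture viewer there is one more tool, called as a command line: name --pt "numbers of a row" for each row, then --argument value for the rest. send_rows: Moves the arm, as the interface text tells. Shifts and turns lie within -1 to 1; 1 stands for 300 mm of shift or 2 rad of turn. Its arguments: {"type":"object","properties":{"plan":{"type":"array","items":{"type":"array","items":{"type":"number"}}},"newtons":{"type":"number"}},"required":["plan"]}

```bash
ls; mkdir -p pics; cat > h.py <<'E'
import numpy as np, cv2
from scipy.spatial.transform import Rotation as Ro
from station import robot, viewer
def grab(n,fn=None):
    m=viewer.camera_model(n); p,d=viewer.grab_frame(n)
    if fn: cv2.imwrite('pics/'+fn,p[:,:,::-1])
    return p,d,m
def cloud(d,m):
    h,w=d.shape; f=h/2/np.tan(np.radians(m['vertical_fov'])/2)
    u,v=np.meshgrid(np.arange(w),np.arange(h))
    c=np.stack([(u-m['cx'])/f*d,(v-m['cy'])/f*d,d],-1)
    P=(c-np.array(m['t']))@np.array(m['R']); P[d==0]=np.nan
    return P
E
python3 - <<'E'
from h import *
for n in ('scene','side'):
    p,d,m=grab(n,n+'1.png'); np.savez(n+'.npz',p=p,d=d,P=cloud(d,m)); print(n,m)
print(robot.read_state())
E
```

```text
pics
scene {'vertical_fov': 51.71243585990048, 'cx': 255.88365931431952, 'cy': 191.95195445744292, 'R': array([[ 0.72164171,  0.692205  ,  0.00924549],
       [ 0.3751589 , -0.37981894, -0.84557281],
       [-0.58179812,  0.61366913, -0.53378006]]), 't': array([-0.44874139, -0.02243601,  1.53440189])}
side {'vertical_fov': 56.100815925898, 'cx': 257.7393808803775, 'cy': 199.33309934273112, 'R': array([[-0.94806819, -0.31793144,  0.00928975],
       [-0.21831605,  0.6292204 , -0.74593551],
       [ 0.23131106, -0.70922583, -0.66595339]]), 't': array([0.52212582, 0.16499875, 1.43244961])}
{'clock': 0.1, 'joint_positions': array([-1.33978249e+00,  1.16454915e-01,  1.44217843e+00,  4.89298832e-05,
        1.58401724e+00, -3.77975091e-02]), 'qvel': array([ 2.98871740e-05, -1.00890869e-03, -1.46375640e-03,  2.39886971e-04,
       -8.49379605e-04,  1.26616294e-03]), 'joint_torque': array([ 1.49584557e-03, -7.22889733e+01, -6.23864007e+01,  7.81364157e-02,
        2.27513647e-02, -8.33358649e-05]), 'position': array([ 0.17923972, -0.65059947,  0.23498005]), 'orientation': array([ 9.90980966e-01,  1.34001658e-01, -2.66737098e-05, -5.28855300e-04]), 'contact_force': array([-0.20445788, -0.54806548, -0.10667508]), 'ft_torque': array([-0.0111827 , -0.01284719,  0.02289914]), 'grip_force': 0.0, 'finger_gap': 0.09308567915147972}
```

View pics/scene1.png

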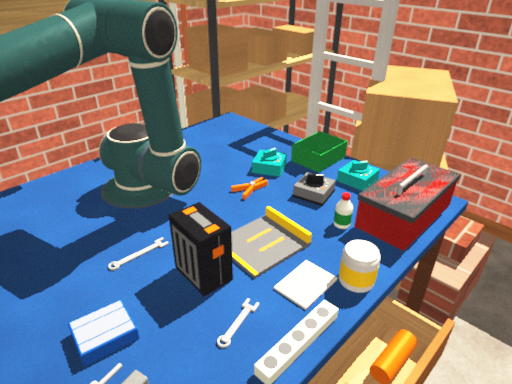

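View pics/side1.png

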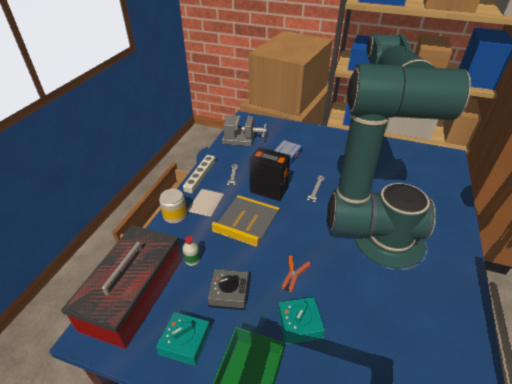

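The scene view shows the case at about (200,245), the dock at (265,242) with its stop at (287,223), and the grey charger at (315,187). In the side view they are at (270,173), (246,220) and (229,288). Next I'll measure them from the depth data.

```bash
python3 - <<'E'
from h import *
S=np.load('scene.npz');D=np.load('side.npz')
def sel(N,box,zr,f=None):
    x0,y0,x1,y1=box; P=N['P'][y0:y1,x0:x1].reshape(-1,3); c=N['p'][y0:y1,x0:x1].reshape(-1,3).astype(int)
    k=(P[:,2]>zr[0])&(P[:,2]<zr[1])
    if f is not None: k&=f(c)
    return P[k]
def rect(name,Q):
    if len(Q)<8: print(name,len(Q));return
    r=cv2.minAreaRect((Q[:,:2]*1000).astype(np.float32)); print(name,len(Q),'c',np.round(r[0]),'size',np.round(r[1]),'ang',round(r[2],1),'zmed',round(np.median(Q[:,2])*1000,1), 'corners',np.round(cv2.boxPoints(r)).tolist())
yel=lambda c:(c[:,0]>150)&(c[:,1]>120)&(c[:,2]<90)
grey=lambda c:(c.max(1)-c.min(1)<40)
for n,N,cb,db,gb in (('scene',S,(160,195,240,300),(220,195,320,285),(285,165,340,208)),('side',D,(240,140,300,205),(200,190,290,250),(200,262,258,315))):
    rect(n+' casetop',sel(N,cb,(.18,.2)))
    rect(n+' stop',sel(N,db,(.035,.05),yel))
    rect(n+' frontline',sel(N,db,(.005,.02),yel))
    rect(n+' plate',sel(N,db,(.008,.016),grey))
    rect(n+' charger',sel(N,gb,(.044,.056),grey))
    rect(n+' chg all',sel(N,gb,(.02,.056),grey))
    rect(n+' bar',sel(N,gb,(.075,.09)))
    Q=sel(N,gb,(.06,.09),lambda c:c.min(1)>150);print('ptr',Q.mean(0) if len(Q) else None,len(Q))
    Q=sel(N,gb,(.04,.06),lambda c:(c[:,0]>150)&(c[:,2]<90));print('orange',Q.mean(0) if len(Q) else None,len(Q))
for n,(N,bs) in {'scene':(S,dict(clamp=(228,175,270,200),wa=(105,235,170,272),org=(65,300,140,362),wb=(215,295,262,350),bottle=(333,190,356,230),tile=(272,258,337,308),powr=(255,300,340,380))),'side':(D,dict(bottle=(180,233,203,267),clamp=(280,250,312,293),glue=(158,188,188,222),wa=(305,172,327,205)))}.items():
    for k,b in bs.items(): rect(n+k,sel(N,b,(.004,.25)))
E
```

```text
scene casetop 1458 c [ 543. -136.] size [102. 153.] ang 84.3 zmed 190.3 corners [[462.0, -180.0], [614.0, -195.0], [624.0, -93.0], [472.0, -78.0]]
scene stop 234 c [585. 182.] size [ 17. 196.] ang 85.0 zmed 43.7 corners [[486.0, 182.0], [681.0, 165.0], [683.0, 182.0], [488.0, 199.0]]
scene frontline 200 c [505.  86.] size [234. 338.] ang 82.9 zmed 13.9 corners [[323.0, -10.0], [659.0, -51.0], [688.0, 181.0], [352.0, 223.0]]
scene plate 2878 c [578. 134.] size [283. 486.] ang 36.2 zmed 11.9 corners [[320.0, 246.0], [607.0, -146.0], [835.0, 21.0], [548.0, 413.0]]
scene charger 362 c [511. 429.] size [117. 126.] ang 14.1 zmed 50.4 corners [[439.0, 476.0], [470.0, 353.0], [583.0, 382.0], [552.0, 504.0]]
scene chg all 587 c [511. 428.] size [118. 129.] ang 13.5 zmed 48.6 corners [[439.0, 476.0], [469.0, 351.0], [584.0, 379.0], [554.0, 504.0]]
scene bar 92 c [596. 387.] size [ 55. 226.] ang 65.1 zmed 81.7 corners [[481.0, 410.0], [686.0, 315.0], [710.0, 365.0], [505.0, 460.0]]
ptr [0.61528951 0.36930764 0.08237073] 37
orange None 0
side casetop 546 c [ 545. -133.] size [107. 150.] ang 84.3
[... 1798 characters left out ...]
 167.0]]
scenepowr 2526 c [ 880. -122.] size [208. 239.] ang 43.9 zmed 34.9 corners [[722.0, -108.0], [888.0, -280.0], [1038.0, -136.0], [872.0, 37.0]]
sidebottle 426 c [722. 295.] size [ 85. 173.] ang 27.7 zmed 62.3 corners [[644.0, 352.0], [724.0, 198.0], [800.0, 238.0], [720.0, 391.0]]
sideclamp 420 c [316. 262.] size [116. 190.] ang 15.9 zmed 20.4 corners [[234.0, 338.0], [286.0, 155.0], [398.0, 187.0], [346.0, 369.0]]
sideglue 787 c [906.  98.] size [123. 232.] ang 25.7 zmed 86.7 corners [[801.0, 176.0], [901.0, -33.0], [1012.0, 20.0], [911.0, 229.0]]
sidewa 188 c [ 345. -226.] size [ 99. 244.] ang 10.9 zmed 6.8 corners [[273.0, -115.0], [320.0, -355.0], [417.0, -336.0], [370.0, -97.0]]
```

```bash
python3 - <<'E'
import cv2,numpy as np
a=cv2.imread('pics/scene1.png')[160:300,150:350]; b=cv2.imread('pics/side1.png')[255:325,190:270]
a=cv2.resize(a,(800,560),interpolation=3); cv2.imwrite('pics/c1.png',a); 
E
cat >> h.py <<'E'
O=np.array([563.5,-41.5]); YAW=np.radians(84.4)
dx=np.array([np.cos(YAW),np.sin(YAW)]); dy=np.array([-dx[1],dx[0]])
def D2W(x,y): return O+x*dx+y*dy
def W2D(p): q=np.array(p[:2])-O; return np.array([q@dx,q@dy])
def ori(head,tilt): # tool z down, x at heading(deg), tilted about tool y
    h=np.radians(head); X=np.array([np.cos(h),np.sin(h),0]); Z=np.array([0,0,-1.])
    return Ro.from_matrix(np.stack([X,np.cross(Z,X),Z],1))*Ro.from_rotvec([0,np.radians(tilt),0])
def step(p,R,tp,tR): # from pose to target (mm): units
    s=R.inv().apply(np.array(tp)-p)/300; r=(R.inv()*tR).as_rotvec()/2
    return np.round(np.r_[s,r],3).tolist()
def chain(*poses):
    st=robot.read_state(); p=st['position']*1000; R=Ro.from_quat(st['orientation'])
    print('now',p.round(1),'dock',W2D(p).round(1),'F',st['contact_force'].round(1),'t',st['clock'],'gap',round(st['finger_gap']*1000,1), 'q',st['joint_positions'].round(2))
    for tp,h,t in poses:
        tR=ori(h,t); print(np.round(tp),h,t,step(p,R,tp,tR), 'mm',round(np.linalg.norm(tp-p)), 'deg',round(np.degrees((R.inv()*tR).magnitude()))); p,R=np.array(tp),tR
E
python3 - <<'E'
from h import *
w=lambda x,y,z:np.r_[D2W(x,y),z]
chain((np.array([300,-500,240.]),45,0),(np.array([430,-350,240.]),75,10),(w(-200,10,240),84.4,40),(w(-200,10,60),84.4,45))
E
```

```text
now [ 179.2 -650.6  235. ] dock [-643.7  323. ] F [-0.2 -0.5 -0.1] t 0.1 gap 93.1 q [-1.34  0.12  1.44  0.    1.58 -0.04]
[ 300. -500.  240.] 45 0 [0.521, -0.377, -0.016, -0.001, -0.0, -0.258] mm 193 deg 30
[ 430. -350.  240.] 75 10 [0.66, -0.047, 0.0, 0.023, 0.085, -0.261] mm 198 deg 32
[ 534. -240.  240.] 84.4 40 [0.439, 0.24, 0.077, 0.035, 0.261, -0.075] mm 152 deg 31
[ 534. -240.   60.] 84.4 45 [-0.386, 0.0, 0.46, 0.0, 0.044, 0.0] mm 180 deg 5
```

send_rows --pt "0.52 -0.377 -0.016 0 0 -0.258 1" --pt "0.52 -0.377 -0.016 0 0 -0.258 1" --pt "0.52 -0.377 -0.016 0 0 -0.258 1" --pt "0.52 -0.377 -0.016 0 0 -0.258 1" --pt "0.52 -0.377 -0.016 0 0 -0.258 1"

```text
clock: 0.52
position: [0.3012, -0.4976, 0.2404]
orientation: [0.922, 0.387, 0.0, -0.0]
contact_force: [-0.8, -0.9, 0.4]
finger_gap: 0.0931
grip_force: 0.0
```

send_rows --pt "0.66 -0.047 0 0.023 0.085 -0.26 1" --pt "0.66 -0.047 0 0.023 0.085 -0.26 1" --pt "0.66 -0.047 0 0.023 0.085 -0.26 1" --pt "0.66 -0.047 0 0.023 0.085 -0.26 1" --pt "0.66 -0.047 0 0.023 0.085 -0.26 1"

```text
clock: 0.93
position: [0.431, -0.3482, 0.2402]
orientation: [0.789, 0.608, 0.07, -0.054]
contact_force: [1.2, -0.3, -0.3]
finger_gap: 0.0932
grip_force: 0.0
```

```bash
python3 - <<'E'
from h import *
w=lambda x,y,z:np.r_[D2W(x,y),z]
chain((w(-200,10,240),84.4,40),(w(-200,10,60),84.4,45),(w(-190,10,36),84.4,45),(w(-165,10,36),84.4,45),(w(-120,10,36),84.4,45))
E
```

```text
now [ 431.  -348.2  240.2] dock [-318.2  101.9] F [ 1.2 -0.3 -0.3] t 0.9333 gap 93.2 q [-0.8  -0.1   1.66  0.15  1.67 -0.54]
[ 534. -240.  240.] 84.4 40 [0.431, 0.24, 0.078, 0.034, 0.26, -0.073] mm 150 deg 31
[ 534. -240.   60.] 84.4 45 [-0.386, 0.0, 0.46, 0.0, 0.044, 0.0] mm 180 deg 5
[ 535. -230.   36.] 84.4 45 [-0.033, -0.0, 0.08, 0.0, 0.0, 0.0] mm 26 deg 0
[ 537. -205.   36.] 84.4 45 [0.059, 0.0, 0.059, 0.0, 0.0, 0.0] mm 25 deg 0
[ 542. -160.   36.] 84.4 45 [0.106, 0.0, 0.106, 0.0, 0.0, 0.0] mm 45 deg 0
```

Tracking is accurate.

send_rows --pt "0.43 0.24 0.078 0.034 0.26 -0.073 1" --pt "0.43 0.24 0.078 0.034 0.26 -0.073 1" --pt "0.43 0.24 0.078 0.034 0.26 -0.073 1" --pt "0.43 0.24 0.078 0.034 0.26 -0.073 1" --pt "0.43 0.24 0.078 0.034 0.26 -0.073 1"

```text
clock: 1.35
position: [0.5354, -0.2402, 0.238]
orientation: [0.697, 0.629, 0.255, -0.232]
contact_force: [-0.2, -0.3, -0.5]
finger_gap: 0.0929
grip_force: 0.0
```

send_rows --pt "-0.386 0 0.46 0 0.044 0 1" --pt "-0.386 0 0.46 0 0.044 0 1" --pt "-0.386 0 0.46 0 0.044 0 1" --pt "-0.386 0 0.46 0 0.044 0 1" --pt "-0.386 0 0.46 0 0.044 0 1"

```text
clock: 1.77
position: [0.5313, -0.2417, 0.0535]
orientation: [0.687, 0.617, 0.283, -0.259]
contact_force: [-0.9, 0.0, -0.4]
finger_gap: 0.0931
grip_force: 0.0
```

```bash
python3 - <<'E'
from h import *
w=lambda x,y,z:np.r_[D2W(x,y),z]
chain((w(-190,10,34),84.4,45),(w(-165,10,34),84.4,45),(w(-120,10,34),84.4,45))
E
```

```text
now [ 531.3 -241.7   53.5] dock [-202.4   12.5] F [-0.9  0.  -0.4] t 1.7667 gap 93.1 q [-0.75  0.31  1.67  0.6   1.69 -0.74]
[ 535. -230.   34.] 84.4 45 [-0.017, 0.008, 0.075, 0.0, -0.001, -0.005] mm 23 deg 1
[ 537. -205.   34.] 84.4 45 [0.059, 0.0, 0.059, 0.0, 0.0, 0.0] mm 25 deg 0
[ 542. -160.   34.] 84.4 45 [0.106, 0.0, 0.106, 0.0, 0.0, 0.0] mm 45 deg 0
```

send_rows --pt "-0.015 0.008 0.075 0 0 -0.005 1" --pt "-0.015 0.008 0.075 0 0 -0.005 1" --pt "0.005 0.008 0.095 0 0 -0.005 1" --pt "0.025 0.008 0.115 0 0 -0.005 1" --pt "0.04 0.008 0.13 0 0 -0.005 1"

```text
clock: 2.18
position: [0.5401, -0.2073, 0.0424]
orientation: [0.684, 0.622, 0.285, -0.253]
contact_force: [-0.4, 0.0, -0.1]
finger_gap: 0.0928
grip_force: 0.0
```

send_rows --pt "0.01 0 0.01 0 0 0 1" --pt "0.02 0 0.02 0 0 0 1" --pt "0.03 0 0.03 0 0 0 1" --pt "0.04 0 0.04 0 0 0 1" --pt "0.045 0 0.045 0 0 0 1"

```text
clock: 2.6
position: [0.5415, -0.1883, 0.0407]
orientation: [0.684, 0.622, 0.285, -0.254]
contact_force: [-0.9, -4.2, 3.2]
finger_gap: 0.0931
grip_force: 2.3
```

```bash
python3 - <<'E'
from h import *
w=lambda x,y,z:np.r_[D2W(x,y),z]
chain((w(-120,10,34),84.4,45))
p,d,m=grab('side','side2.png'); P=cloud(d,m); q=P[140:215,235:305].reshape(-1,3); q=q[(q[:,2]>.183)&(q[:,2]<.2)]*1000
r=cv2.minAreaRect(q[:,:2].astype(np.float32)); print(r, W2D(r[0]))
E
```

```text
now [ 541.5 -188.3   40.7] dock [-148.3    7.6] F [-0.9 -4.2  3.2] t 2.6 gap 93.1 q [-0.68  0.27  1.74  0.63  1.62 -0.72]
[ 542. -160.   34.] 84.4 45 [0.051, -0.008, 0.082, 0.003, 0.001, 0.002] mm 29 deg 0
((537.1395874023438, -186.54676818847656), (241.83343505859375, 151.23304748535156), 83.83281707763672) [-146.92684348   12.08052065]
```

send_rows --pt "0.006 -0.002 0.018 0 0 0 1" --pt "0.016 -0.004 0.034 0 0 0 1" --pt "0.026 -0.004 0.046 0 0 0 1" --pt "0.036 -0.004 0.056 0 0 0 1" --pt "0.043 -0.004 0.063 0 0 0 1"

```text
clock: 3.07
position: [0.5424, -0.1656, 0.0359]
orientation: [0.684, 0.622, 0.285, -0.254]
contact_force: [-0.4, -3.9, 1.6]
finger_gap: 0.0929
grip_force: 1.8
```

send_rows --pt "0.005 0 0.005 0 0 0 1" --pt "0.01 0 0.01 0 0 0 1" --pt "0.012 0 0.012 0 0 0 1" --pt "0.014 0 0.014 0 0 0 1" --pt "0.014 0 0.014 0 0 0 1"

```text
clock: 3.48
position: [0.543, -0.1601, 0.036]
orientation: [0.684, 0.622, 0.285, -0.254]
contact_force: [-0.3, -2.1, 1.3]
finger_gap: 0.0927
grip_force: 1.1
```

```bash
python3 - <<'E'
from h import *
chain()
p,d,m=grab('side'); P=cloud(d,m)*1000
q=P.reshape(-1,3); D=(q[:,:2]-O)@np.stack([dx,dy],1); k=(np.abs(q[:,2]-188)<8)&(D[:,0]>-130)&(D[:,0]<40)&(abs(D[:,1])<120)
r=cv2.minAreaRect(D[k].astype(np.float32)); print('top in dock frame',r,np.percentile(D[k],[2,98],axis=0))
cv2.imwrite('pics/c2.png',cv2.resize(p[120:260,190:330,::-1],(560,560)))
E
```

```text
now [ 543.  -160.1   36. ] dock [-120.     8.9] F [-0.3 -2.1  1.3] t 3.4833 gap 92.7 q [-0.64  0.25  1.78  0.65  1.59 -0.7 ]
top in dock frame ((-49.921966552734375, 10.51153564453125), (152.29928588867188, 105.4682388305664), 88.17090606689453) [[-98.53214899 -60.08803427]
 [ -0.95694789  85.387966  ]]
```

View pics/c2.png

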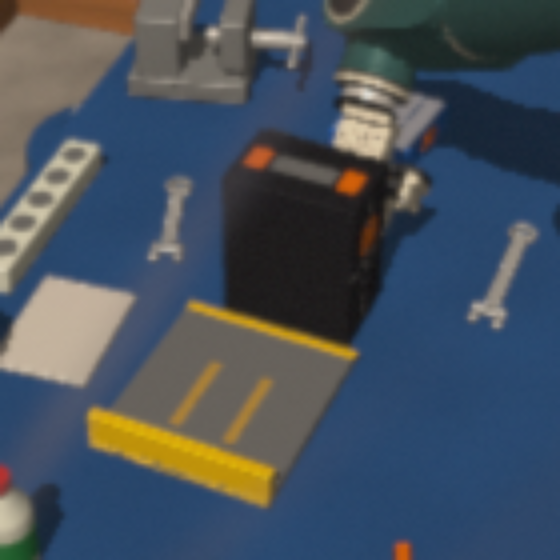

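The case is still standing with its back at the dock's yellow front line (crop about (225,310) to (355,345)), and it is roughly 10 mm off centre. I'll push a little further to seat and square it against the edge.

send_rows --pt "0.003 0 0.003 0 0 0 1" --pt "0.006 0 0.006 0 0 0 1" --pt "0.008 0 0.008 0 0 0 1" --pt "0.01 0 0.01 0 0 0 1" --pt "0.01 0 0.01 0 0 0 1"

```text
clock: 3.95
position: [0.5434, -0.1558, 0.036]
orientation: [0.684, 0.622, 0.285, -0.254]
contact_force: [-0.5, -2.0, 0.5]
finger_gap: 0.0932
grip_force: 1.2
```

send_rows --pt "0.003 0 0.003 0 0 0 1" --pt "0.006 0 0.006 0 0 0 1" --pt "0.008 0 0.008 0 0 0 1" --pt "0.01 0 0.01 0 0 0 1" --pt "0.01 0 0.01 0 0 0 1"

```text
clock: 4.37
position: [0.5438, -0.1535, 0.0361]
orientation: [0.685, 0.622, 0.284, -0.253]
contact_force: [-4.8, -20.4, 2.5]
finger_gap: 0.0931
grip_force: 10.7
```

```bash
python3 - <<'E'
from h import *
chain((np.r_[D2W(-145,9),45],84.4,45),(np.r_[D2W(-145,9),178],84.4,45),(np.r_[D2W(-120,9),178],84.4,45))
p,d,m=grab('side'); P=cloud(d,m)*1000
q=P.reshape(-1,3); D=(q[:,:2]-O)@np.stack([dx,dy],1); k=(np.abs(q[:,2]-188)<8)&(D[:,0]>-130)&(D[:,0]<40)&(abs(D[:,1])<120)
print('top in dock frame',np.percentile(D[k],[2,98],axis=0))
E
```

```text
now [ 543.8 -153.5   36.1] dock [-113.3    8.7] F [ -4.8 -20.4   2.5] t 4.3667 gap 93.1 q [-0.63  0.24  1.79  0.65  1.58 -0.69]
[ 540. -185.   45.] 84.4 45 [-0.054, -0.001, -0.095, 0.003, 0.003, 0.002] mm 33 deg 1
[ 540. -185.  178.] 84.4 45 [0.313, 0.0, -0.313, 0.0, 0.0, 0.0] mm 133 deg 0
[ 543. -160.  178.] 84.4 45 [0.059, 0.0, 0.059, 0.0, 0.0, 0.0] mm 25 deg 0
top in dock frame [[-93.85129418 -59.79577623]
 [  5.61356547  84.49624111]]
```

send_rows --pt "-0.054 0 -0.08 0 0 0 1" --pt "-0.054 0 -0.095 0 0 0 1" --pt "0.1 0 -0.25 0 0 0 1" --pt "0.2 0 -0.35 0 0 0 1" --pt "0.259 0 -0.408 0 0 0 1"

```text
clock: 4.83
position: [0.5395, -0.1824, 0.171]
orientation: [0.684, 0.621, 0.285, -0.255]
contact_force: [1.1, -0.9, -0.3]
finger_gap: 0.0933
grip_force: 0.0
```

send_rows --pt "0.02 0 0.02 0 0 0 1" --pt "0.04 0 0.04 0 0 0 1" --pt "0.06 0 0.06 0 0 0 1" --pt "0.07 0 0.07 0 0 0 1" --pt "0.075 0 0.075 0 0 0 1"

```text
clock: 5.25
position: [0.5428, -0.1502, 0.1686]
orientation: [0.684, 0.621, 0.285, -0.255]
contact_force: [-0.2, -3.6, 3.1]
finger_gap: 0.0931
grip_force: 2.0
```

send_rows --pt "0.03 0 0.01 0 0 0 1" --pt "0.06 0 0.022 0 0 0 1" --pt "0.09 0 0.034 0 0 0 1" --pt "0.115 0 0.046 0 0 0 1" --pt "0.134 0 0.056 0 0 0 1"

```text
clock: 5.67
position: [0.5469, -0.11, 0.1864]
orientation: [0.684, 0.622, 0.285, -0.254]
contact_force: [-0.7, -0.6, 1.4]
finger_gap: 0.0932
grip_force: 0.9
```

```bash
python3 - <<'E'
from h import *
chain()
p,d,m=grab('side'); cv2.imwrite('pics/c3.png',cv2.resize(p[120:260,190:330,::-1],(560,560)))
E
```

```text
now [ 546.9 -110.   186.4] dock [-69.8   9.8] F [-0.7 -0.6  1.4] t 5.6667 gap 93.2 q [-0.57  0.04  1.74  0.69  1.74 -0.49]
```

View pics/c3.png

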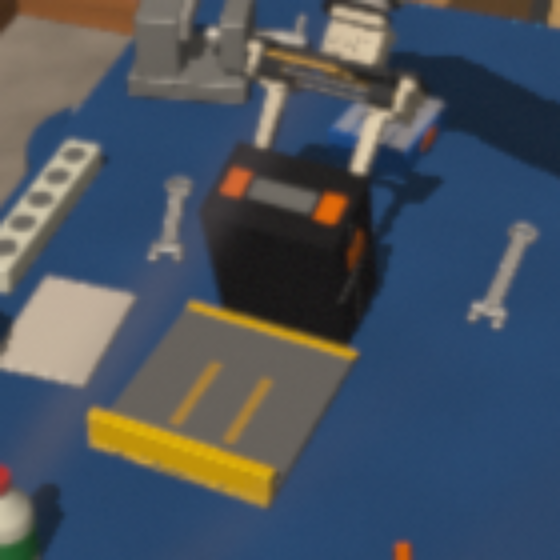

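The case is tipping about the dock edge, roughly 15° over, with both fingers on its upper face at crop (265,150) and (360,170). I'll keep pushing.

send_rows --pt "0.024 0 0.015 0 0 0 1" --pt "0.048 0 0.03 0 0 0 1" --pt "0.07 0 0.045 0 0 0 1" --pt "0.092 0 0.06 0 0 0 1" --pt "0.113 0 0.075 0 0 0 1"

```text
clock: 6.13
position: [0.5508, -0.0705, 0.1942]
orientation: [0.684, 0.622, 0.285, -0.254]
contact_force: [-0.4, 0.8, -0.5]
finger_gap: 0.0929
grip_force: 0.0
```

send_rows --pt "0.012 0 0.012 0 0 0 1" --pt "0.025 0 0.025 0 0 0 1" --pt "0.038 0 0.038 0 0 0 1" --pt "0.05 0 0.05 0 0 0 1" --pt "0.06 0 0.06 0 0 0 1"

```text
clock: 6.55
position: [0.5533, -0.0455, 0.194]
orientation: [0.684, 0.622, 0.285, -0.254]
contact_force: [0.6, 0.1, 0.4]
finger_gap: 0.0931
grip_force: 0.0
```

```bash
python3 - <<'E'
from h import *
chain()
p,d,m=grab('side'); cv2.imwrite('pics/c4.png',cv2.resize(p[120:260,190:330,::-1],(560,560)))
E
```

```text
now [553.3 -45.5 194. ] dock [-5.   9.8] F [0.6 0.1 0.4] t 6.55 gap 93.1 q [-0.48 -0.01  1.78  0.72  1.68 -0.41]
```

View pics/c4.png

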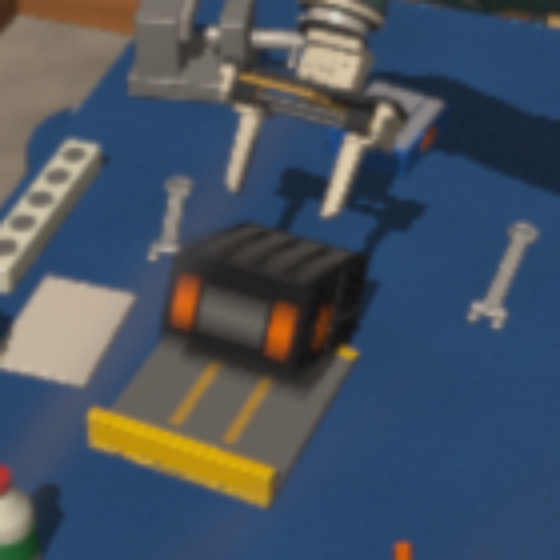

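The case now lies on its back on the dock, spanning crop (165,225) to (365,380). Next I'll measure its yaw and sideways offset.

```bash
cat >> h.py <<'E'
def lying():
    for n in ('side','scene'):
        p,d,m=grab(n); P=cloud(d,m)*1000
        q=P.reshape(-1,3); D=(q[:,:2]-O)@np.stack([dx,dy],1); k=(np.abs(q[:,2]-110)<7)&(D[:,0]>-40)&(D[:,0]<240)&(abs(D[:,1])<120)
        print(n,k.sum(),'rect',np.round(cv2.minAreaRect(D[k].astype(np.float32))[0],1),cv2.minAreaRect(D[k].astype(np.float32))[1:],np.percentile(D[k],[2,98],axis=0).round(1).tolist(),'z',np.median(q[k,2]))
E
python3 - <<'E'
from h import *
w=lambda x,y,z:np.r_[D2W(x,y),z]
lying()
chain((w(-75,10,180),84.4,45),(w(-75,10,54),84.4,45),(w(-30,10,54),84.4,45))
E
```

```text
side 834 rect [57.8 10.3] ((194.88674926757812, 151.4463348388672), 0.19605152308940887) [[-32.8, -60.1], [152.8, 84.9]] z 114.09058961162214
scene 1912 rect [60.  11.9] ((192.92845153808594, 152.79635620117188), 0.11432695388793945) [[-34.6, -61.7], [149.1, 80.6]] z 112.66362248011447
now [553.2 -45.8 194.1] dock [-5.3  9.8] F [ 0.1 -0.4  0.5] t 6.7 gap 93.1 q [-0.48 -0.01  1.78  0.72  1.68 -0.41]
[ 546. -115.  180.] 84.4 45 [-0.198, -0.001, -0.131, 0.002, 0.001, 0.002] mm 71 deg 0
[ 546. -115.   54.] 84.4 45 [-0.297, 0.0, 0.297, 0.0, 0.0, 0.0] mm 126 deg 0
[551. -70.  54.] 84.4 45 [0.106, 0.0, 0.106, 0.0, 0.0, 0.0] mm 45 deg 0
```

send_rows --pt "-0.1 0 -0.065 0 0 0 1" --pt "-0.2 0 -0.13 0 0 0 1" --pt "-0.235 0 -0.17 0 0 0 1" --pt "-0.235 0 -0.17 0 0 0 1" --pt "-0.235 0 -0.17 0 0 0 1"

```text
clock: 7.12
position: [0.545, -0.1322, 0.1805]
orientation: [0.685, 0.621, 0.285, -0.254]
contact_force: [-0.3, 0.2, -0.1]
finger_gap: 0.0928
grip_force: 0.0
```

send_rows --pt "-0.08 0 0.08 0 0 0 1" --pt "-0.16 0 0.16 0 0 0 1" --pt "-0.24 0 0.24 0 0 0 1" --pt "-0.29 0 0.29 0 0 0 1" --pt "-0.29 0 0.29 0 0 0 1"

```text
clock: 7.53
position: [0.5442, -0.1298, 0.0535]
orientation: [0.684, 0.621, 0.284, -0.257]
contact_force: [-0.5, -0.1, -0.1]
finger_gap: 0.0931
grip_force: 0.0
```

send_rows --pt "0.02 0 0.02 0 0 0 1" --pt "0.04 0 0.04 0 0 0 1" --pt "0.06 0 0.06 0 0 0 1" --pt "0.075 0 0.075 0 0 0 1" --pt "0.085 0 0.085 0 0 0 1"

```text
clock: 7.95
position: [0.5496, -0.0949, 0.0586]
orientation: [0.684, 0.622, 0.285, -0.254]
contact_force: [0.2, 0.6, -0.5]
finger_gap: 0.0928
grip_force: 0.0
```

```bash
python3 - <<'E'
from h import *
w=lambda x,y,z:np.r_[D2W(x,y),z]
chain((w(10,10,50),84.4,45))
E
```

```text
now [549.6 -94.9  58.6] dock [-54.5   8.7] F [ 0.2  0.6 -0.5] t 7.95 gap 92.8 q [-0.55  0.16  1.84  0.69  1.55 -0.62]
[555. -31.  50.] 84.4 45 [0.132, -0.005, 0.172, 0.003, 0.001, 0.003] mm 65 deg 0
```

send_rows --pt "0.014 0 0.03 0 0 0 1" --pt "0.03 0 0.05 0 0 0 1" --pt "0.045 0 0.07 0 0 0 1" --pt "0.06 0 0.085 0 0 0 1" --pt "0.07 0 0.1 0 0 0 1"

```text
clock: 8.37
position: [0.5529, -0.0595, 0.0511]
orientation: [0.684, 0.622, 0.285, -0.254]
contact_force: [0.3, -4.5, 3.5]
finger_gap: 0.0931
grip_force: 2.3
```

send_rows --pt "0.014 0 0.014 0 0 0 1" --pt "0.028 0 0.028 0 0 0 1" --pt "0.042 0 0.042 0 0 0 1" --pt "0.054 0 0.054 0 0 0 1" --pt "0.062 0 0.062 0 0 0 1"

```text
clock: 8.78
position: [0.5554, -0.0333, 0.0509]
orientation: [0.684, 0.622, 0.285, -0.254]
contact_force: [-0.5, -4.2, 2.0]
finger_gap: 0.0929
grip_force: 2.1
```

```bash
python3 - <<'E'
from h import *
chain(); lying()
E
```

```text
now [555.4 -33.3  50.9] dock [7.3 8.9] F [-0.5 -4.2  2. ] t 8.7833 gap 92.9 q [-0.46  0.13  1.89  0.73  1.48 -0.56]
side 1247 rect [89.2  9.9] ((257.1189270019531, 166.63430786132812), 0.08802787959575653) [[-32.0, -61.2], [214.3, 85.2]] z 113.15591473935244
scene 1969 rect [87.1  6.4] ((254.06622314453125, 166.3010711669922), 0.10094516724348068) [[24.8, -61.8], [207.7, 83.2]] z 112.671182368691
```

send_rows --pt "0.005 0 0.005 0 0 0 1" --pt "0.01 0 0.01 0 0 0 1" --pt "0.014 0 0.014 0 0 0 1" --pt "0.016 0 0.016 0 0 0 1" --pt "0.016 0 0.016 0 0 0 1"

```text
clock: 9.3
position: [0.556, -0.0271, 0.0508]
orientation: [0.684, 0.622, 0.285, -0.254]
contact_force: [-0.0, -1.5, 0.1]
finger_gap: 0.093
grip_force: 1.0
```

send_rows --pt "0.003 0 0.003 0 0 0 1" --pt "0.006 0 0.006 0 0 0 1" --pt "0.008 0 0.008 0 0 0 1" --pt "0.01 0 0.01 0 0 0 1" --pt "0.01 0 0.01 0 0 0 1"

```text
clock: 9.72
position: [0.5564, -0.0257, 0.0508]
orientation: [0.685, 0.622, 0.283, -0.252]
contact_force: [-10.3, -34.9, 6.8]
finger_gap: 0.0927
grip_force: 17.7
```

```bash
python3 - <<'E'
from h import *
w=lambda x,y,z:np.r_[D2W(x,y),z]
chain((w(-45,9,60),84.4,45),(w(-45,9,235),84.4,45),(np.array([545,110,230.]),70,22),(np.array([515,300,220.]),45,2),(np.array([512,431,190.]),37.5,0))
E
```

```text
now [556.4 -25.7  50.8] dock [15.   8.6] F [-10.3 -34.9   6.8] t 9.7167 gap 92.7 q [-0.44  0.12  1.9   0.73  1.47 -0.55]
[550. -85.  60.] 84.4 45 [-0.121, -0.001, -0.162, 0.003, 0.004, 0.002] mm 61 deg 1
[550. -85. 235.] 84.4 45 [0.412, 0.0, -0.412, 0.0, 0.0, 0.0] mm 175 deg 0
[545. 110. 230.] 70 22 [0.445, -0.081, 0.469, -0.07, -0.2, 0.105] mm 196 deg 27
[515. 300. 220.] 45 2 [0.508, -0.311, 0.241, -0.046, -0.172, 0.214] mm 193 deg 32
[512. 431. 190.] 37.5 0 [0.298, -0.316, 0.11, -0.001, -0.017, 0.065] mm 134 deg 8
```

send_rows --pt "-0.06 0 -0.08 0 0.001 0 1" --pt "-0.12 0 -0.16 0 0.002 0 1" --pt "-0.12 0 -0.16 0 0.002 0 1" --pt "-0.02 0 -0.26 0 0.002 0 1" --pt "0.06 0 -0.34 0 0.002 0 1"

```text
clock: 10.13
position: [0.5494, -0.0817, 0.1359]
orientation: [0.684, 0.62, 0.286, -0.257]
contact_force: [1.0, -0.6, 0.9]
finger_gap: 0.093
grip_force: 0.0
```

send_rows --pt "0.09 0 -0.09 0 0 0 1" --pt "0.18 0 -0.18 0 0 0 1" --pt "0.23 0 -0.23 0 0 0 1" --pt "0.23 0 -0.23 0 0 0 1" --pt "0.23 0 -0.23 0 0 0 1"

```text
clock: 10.55
position: [0.5496, -0.0818, 0.2343]
orientation: [0.683, 0.621, 0.286, -0.255]
contact_force: [0.1, 0.7, -0.7]
finger_gap: 0.0926
grip_force: 0.0
```

send_rows --pt "0.09 -0.016 0.094 -0.014 -0.04 0.02 1" --pt "0.18 -0.032 0.188 -0.028 -0.08 0.04 1" --pt "0.27 -0.048 0.28 -0.042 -0.12 0.063 1" --pt "0.36 -0.065 0.375 -0.056 -0.16 0.084 1" --pt "0.445 -0.08 0.47 -0.07 -0.2 0.105 1"

```text
clock: 10.97
position: [0.544, 0.1111, 0.2275]
orientation: [0.802, 0.564, 0.161, -0.11]
contact_force: [1.1, -0.7, 0.1]
finger_gap: 0.0931
grip_force: 0.0
```

send_rows --pt "0.1 -0.062 0.048 -0.01 -0.034 0.043 1" --pt "0.2 -0.124 0.096 -0.02 -0.068 0.086 1" --pt "0.3 -0.186 0.145 -0.03 -0.102 0.128 1" --pt "0.4 -0.25 0.19 -0.038 -0.137 0.17 1" --pt "0.508 -0.31 0.24 -0.046 -0.172 0.214 1"

```text
clock: 11.38
position: [0.5152, 0.283, 0.2195]
orientation: [0.918, 0.396, 0.029, -0.014]
contact_force: [0.5, -0.9, 0.3]
finger_gap: 0.0929
grip_force: 0.0
```

```bash
python3 - <<'E'
from h import *
chain((np.array([512,431,190.]),37.5,0)); lying()
E
```

```text
now [515.2 283.  219.5] dock [318.3  79.7] F [ 0.5 -0.9  0.3] t 11.3833 gap 92.9 q [ 0.45 -0.11  1.69  0.03  1.5   1.2 ]
[512. 431. 190.] 37.5 0 [0.345, -0.346, 0.121, -0.004, -0.032, 0.08] mm 151 deg 10
side 446 rect [127.7  10.8] ((150.6870880126953, 194.0459442138672), 89.84269714355469) [[35.5, -61.4], [222.5, 84.8]] z 112.90518965343965
scene 1947 rect [124.  13.] ((154.41903686523438, 192.6431427001953), 89.49845886230469) [[30.5, -61.7], [213.4, 82.8]] z 112.70738213195746
```

send_rows --pt "0.09 -0.09 0.03 -0.001 -0.008 0.02 1" --pt "0.18 -0.18 0.06 -0.002 -0.016 0.04 1" --pt "0.27 -0.27 0.09 -0.003 -0.024 0.06 1" --pt "0.345 -0.346 0.12 -0.004 -0.032 0.08 1" --pt "0.345 -0.346 0.12 -0.004 -0.032 0.08 1"

```text
clock: 11.9
position: [0.5113, 0.4335, 0.1873]
orientation: [0.946, 0.324, -0.002, -0.001]
contact_force: [0.8, 0.2, 0.2]
finger_gap: 0.0927
grip_force: 0.0
```

```bash
python3 - <<'E'
from h import *
chain((np.array([512,431,73.]),37.5,0))
p,d,m=grab('wrist','w1.png'); P=cloud(d,m)*1000; q=P.reshape(-1,3); c=p.reshape(-1,3).astype(int)
near=np.hypot(q[:,0]-512,q[:,1]-431)<60
k=near&(q[:,2]>76)&(q[:,2]<90); print(k.sum(),cv2.minAreaRect(q[k,:2].astype(np.float32)),np.median(q[k,2]))
o=near&(q[:,2]<60)&(c[:,0]>150)&(c[:,2]<90); print('orange',q[o].mean(0) if o.any() else None,o.sum())
k=(np.hypot(q[:,0]-512,q[:,1]-431)<95)&(abs(q[:,2]-50)<6); print(cv2.minAreaRect(q[k,:2].astype(np.float32)))
E
```

```text
now [511.3 433.5 187.3] dock [467.7  98.3] F [0.8 0.2 0.2] t 11.9 gap 92.7 q [0.66 0.12 1.51 0.   1.51 1.57]
[512. 431.  73.] 37.5 0 [-0.002, 0.009, 0.381, -0.002, 0.002, 0.003] mm 114 deg 0
1115 ((509.1546325683594, 433.7596435546875), (60.197452545166016, 15.520546913146973), 38.21519470214844) 83.50213295453756
orange [554.64034688 422.72360473  51.70023091] 71
((509.2398376464844, 433.4840087890625), (119.91459655761719, 120.14846801757812), 13.029595375061035)
```

View pics/w1.png

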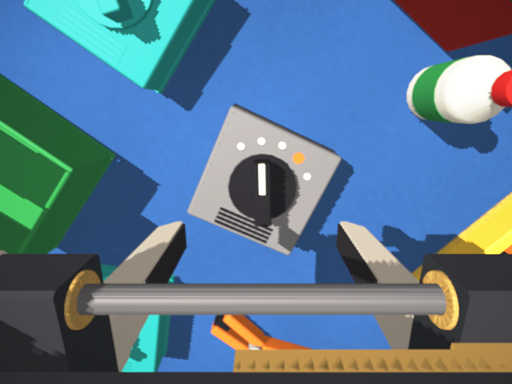

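The wrist view shows the pointer at (262,165) on the second dot, which is the first click. The orange mark is at (298,158), two clicks clockwise. Now I'll descend and grip.

send_rows --pt "-0.005 -0.004 0.1 0 0 -0.005 1" --pt "-0.005 -0.004 0.2 0 0 -0.005 1" --pt "-0.005 -0.004 0.3 0 0 -0.005 1" --pt "-0.005 -0.004 0.378 0 0 -0.005 1" --pt "-0.005 -0.004 0.378 0 0 -0.005 1"

```text
clock: 12.37
position: [0.5092, 0.4273, 0.0726]
orientation: [0.945, 0.328, -0.003, -0.0]
contact_force: [-0.2, 0.8, -1.0]
finger_gap: 0.093
grip_force: 0.0
```

send_rows --pt "0 0 0 0 0 0 0.3" --pt "0 0 0 0 0 0 0" --pt "0 0 0 0 0 0 -0.4" --pt "0 0 0 0 0 0 -1" --pt "0 0 0 0 0 0 -1" --newtons 25

```text
clock: 12.78
position: [0.5115, 0.4303, 0.0802]
orientation: [0.945, 0.328, 0.002, -0.002]
contact_force: [0.3, -0.5, 0.1]
finger_gap: 0.0641
grip_force: 0.0
```

send_rows --pt "0 0 0 0 0 0 -1" --pt "0 0 0 0 0 0 -1" --pt "0 0 0 0 0 0 -1" --pt "0 0 0 0 0 0 -1" --pt "0 0 0 0 0 0 -1"

```text
clock: 13.2
position: [0.5111, 0.4301, 0.0788]
orientation: [0.945, 0.328, 0.001, -0.001]
contact_force: [-0.9, 0.1, -0.2]
finger_gap: 0.0307
grip_force: 0.0
```

send_rows --pt "0.002 -0.013 0.016 0 0 0 -0.3" --pt "0.002 -0.013 0.016 0 0 0 -0.3" --pt "0.002 -0.013 0.016 0 0 0 -0.3" --pt "0.002 -0.013 0.016 0 0 0 -1" --pt "0.002 -0.013 0.016 0 0 0 -1"

```text
clock: 13.62
position: [0.5093, 0.4337, 0.0743]
orientation: [0.945, 0.328, 0.001, -0.001]
contact_force: [0.8, -1.8, 6.4]
finger_gap: 0.0235
grip_force: 2.7
```

send_rows --pt "0 0 0 0 0 0 -1" --pt "0 0 0 0 0 0 -1" --pt "0 0 0 0 0 0 -1" --pt "0 0 0 0 0 0 -1" --pt "0 0 0 0 0 0 -1"

```text
clock: 14.03
position: [0.51, 0.4328, 0.0743]
orientation: [0.945, 0.328, 0.001, -0.001]
contact_force: [5.5, -7.2, 5.4]
finger_gap: 0.016
grip_force: 26.2
```

send_rows --pt "0 0 -0.004 0 0 0.03 -1" --pt "0 0 -0.004 0 0 0.06 -1" --pt "0 0 -0.004 0 0 0.09 -1" --pt "0 0 -0.004 0 0 0.12 -1" --pt "0 0 -0.004 0 0 0.15 -1"

```text
clock: 14.45
position: [0.5101, 0.4325, 0.0744]
orientation: [0.983, 0.182, 0.001, -0.0]
contact_force: [10.8, -7.9, -3.1]
finger_gap: 0.0161
grip_force: 25.8
```

send_rows --pt "0 0 0 0 0 0.03 -1" --pt "0 0 0 0 0 0.06 -1" --pt "0 0 0 0 0 0.09 -1" --pt "0 0 0 0 0 0.12 -1" --pt "0 0 0 0 0 0.15 -1"

```text
clock: 14.87
position: [0.5101, 0.4322, 0.0743]
orientation: [0.999, 0.033, 0.001, -0.0]
contact_force: [10.9, -9.3, -2.5]
finger_gap: 0.0159
grip_force: 25.9
```

send_rows --pt "0 0 0 0 0 0.03 -1" --pt "0 0 0 0 0 0.06 -1" --pt "0 0 0 0 0 0.09 -1" --pt "0 0 0 0 0 0.12 -1" --pt "0 0 0 0 0 0.148 -1"

```text
clock: 15.28
position: [0.5101, 0.4319, 0.0743]
orientation: [0.993, -0.115, 0.001, -0.0]
contact_force: [9.7, -11.2, -2.9]
finger_gap: 0.0157
grip_force: 26.4
```

```bash
python3 - <<'E'
from h import *
chain()
X=Ro.from_quat(robot.read_state()['orientation']).as_matrix()[:,0]; print('heading',np.degrees(np.arctan2(X[1],X[0])),'target',13.0-25.8, robot.read_state()['ft_torque'])
E
```

```text
now [510.1 431.9  74.3] dock [465.9  99.4] F [  9.7 -11.2  -2.9] t 15.2833 gap 15.7 q [ 0.67  0.19  1.63 -0.    1.32  2.47]
heading -13.235803590543254 target -12.8 [-2.07750934 -1.71114097  0.16723912]
```

Now I'll release, rise and verify.

send_rows --pt "0 0 0 0 0 0 -0.5" --pt "0 0 0 0 0 0 0" --pt "0 0 0 0 0 0 0.5" --pt "0 0 0 0 0 0 1" --pt "0 0 0 0 0 0 1"

```text
clock: 15.7
position: [0.5089, 0.4337, 0.0752]
orientation: [0.994, -0.113, 0.0, -0.002]
contact_force: [0.1, 0.1, 0.1]
finger_gap: 0.0449
grip_force: 0.0
```

send_rows --pt "0 0 0 0 0 0 1" --pt "0 0 -0.05 0 0 0 1" --pt "0 0 -0.15 0 0 0 1" --pt "0 0 -0.27 0 0 0 1" --pt "0 0 -0.38 0 0 0 1"

```text
clock: 16.12
position: [0.5088, 0.4331, 0.1921]
orientation: [0.994, -0.113, 0.0, -0.002]
contact_force: [-0.1, 0.3, -0.3]
finger_gap: 0.0778
grip_force: 0.0
```

send_rows --pt "0 0 -0.1 0 0 0 1" --pt "0 0 -0.1 0 0 0 1" --pt "0 0 -0.1 0 0 0 1" --pt "0 0 -0.1 0 0 0 1" --pt "0 0 -0.1 0 0 0 1"

```text
clock: 16.53
position: [0.5087, 0.4329, 0.2182]
orientation: [0.994, -0.113, -0.0, -0.001]
contact_force: [0.2, 0.6, -0.2]
finger_gap: 0.0933
grip_force: 0.0
```

```bash
python3 - <<'E'
from h import *
chain()
p,d,m=grab('wrist'); P=cloud(d,m)*1000; q=P.reshape(-1,3)
k=(np.hypot(q[:,0]-510,q[:,1]-433)<60)&(q[:,2]>76)&(q[:,2]<90); print(k.sum(),cv2.minAreaRect(q[k,:2].astype(np.float32)))
lying()
s,_,_=grab('scene'); cv2.imwrite('pics/f.png',cv2.resize(np.hstack([p,s])[:,:,::-1],(800,300)))
E
```

```text
now [508.7 432.9 218.2] dock [466.7 100.9] F [ 0.2  0.6 -0.2] t 16.5333 gap 93.3 q [0.67 0.11 1.48 0.   1.55 2.46]
930 ((509.85443115234375, 433.806396484375), (15.499363899230957, 59.519901275634766), 77.17455291748047)
side 274 rect [148.8  47.1] ((79.835205078125, 148.24253845214844), 89.05122375488281) [[89.0, 16.1], [219.5, 86.1]] z 112.83774801037887
scene 1948 rect [124.3  12.6] ((191.4176483154297, 152.77227783203125), 0.026783529669046402) [[30.6, -61.5], [214.0, 82.6]] z 112.7151241141811
```

View pics/f.png

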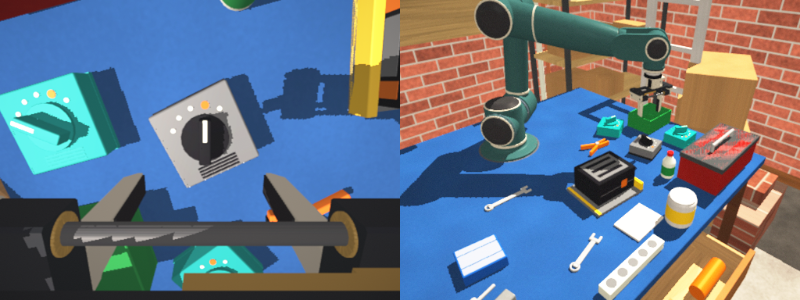

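The pointer is on the orange mark (bar heading −12.8°, as targeted). The case is home and square on the dock, and the gripper is clear of everything.

```bash
python3 -c "
from station import robot
print(robot.sign_off())"
```

```text
the job is handed in; nothing more can be done
None
```

The job is handed in at about 17 s: the case lies on its back against the yellow stop, square and about 12 mm off centre but between the dock's sides; the dial is on the orange mark, the gripper is clear, and the bystanders look untouched.

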